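# Vent the dry case and hold its stuck lid ajar

### The job

Swing the vent lever of the white dry case out of its first notch into the marked middle notch and leave it there. Then take the lid's handle, break the lid free from its sticky gasket without flinging it wide, and finish while still holding the lid slightly open and still, its front edge about 35 mm clear of the case. Leave the things lying about undisturbed.

Things in the scene. Friction and masses are not known exactly. Their poses are not given: they have to be found in the camera images.
- case: fixed white dry case for specimens, 200 mm (its x) by 240 mm (its y) by 81 mm high, with a grey valve block on its +y end (quadrant plate 136 mm across, top 89 mm above the table). Origin on the table under the centre of the case proper; x points from the front edge to the hinge edge, y to the valve, z up
- lid (a joint): angle of the case's lid (206 x 246 x 14 mm slab, white frame, clear window, about 0.36 kg), hinged along the far (+x) top edge: 0 = shut, grows as the front edge rises, stops at 0.4 rad; 0.17 rad is 35 mm of gap in front. Let go, it falls shut and sticks again. While the lever is in the first notch an inner bolt locks the lid
- lid_handle (a point): middle of the lid's steel bow handle: round bar 12 mm thick, 90 mm long along y, its axis 38 mm above the lid's top (133 mm above the table), 165 mm from the hinge in plan. x from front to hinge, z up, tilting with the lid. Pulled up here, the stuck lid resists with about 15 N in all, most within the first 2 mm of rise, yields over 8 mm, then weighs 2 to 3 N
- lid_hinge (a point): point on the lid's hinge axis, at its middle, 81 mm above the table; the axis runs along the case's y
- lid_front (a point): middle of the lid's lower front edge, 203 mm from the hinge axis
- lever (a joint): angle of the vent lever, which swings level about an upright pivot. Sprung notches: 0 = farthest from the case (sealed, where it starts), 0.6 = middle, marked by the pointed tab sticking out in front (vent), 1.2 = nearest the case. Grows as the knob swings towards the case. It takes about 3 N at the knob to leave a notch; let go within 0.2 rad of a notch it is drawn in
- lever_knob (a point): on the axis of the lever's upright black knob, a post 18 mm across; this point is 125 mm above the table; the post runs from 94 to 150 mm. It turns with the lever
- vent_mark (a point): where the point lever_knob comes to when the lever is in the marked middle notch (125 mm above the table, straight above the index tab). It lies 90 mm from the lever's pivot, along the case's -x
- dish: open glass dish, 90 mm across, 16 mm high, on the table in front of the case; origin under its centre
- dropper: small amber bottle, 36 mm across, 75 mm high, beside the case's end away from the valve; origin under its centre
- jar: small glass jar with a lid, 56 mm across, 65 mm high, behind the valve block; origin under its centre
- forceps: steel forceps, about 130 mm long, lying on the table; origin underneath its middle
- tray: cardboard specimen tray, 100 x 130 x 30 mm; origin under its centre
- lens: hand lens lying flat, 56 mm disc with an 80 mm wooden handle; origin under the disc's centre
- pot: grey beaker-like pot, 72 mm across, 100 mm high; origin under its centre
Mind the look-alikes: they are no part of the job. Leave any blue look-alike of the dropper alone. Of the things that look like the lens, take the one that is farthest from the robot's base at the start.

How it is judged:
By the outcome, as a careful person would: the job done as asked, in the order asked, and still so for the second after the job is handed in, while the arm keeps its last pose, push and grip.
It also fails if it takes over 38 s, if anything falls off the work surface, if the arm or the gripper's body presses on something with over 40 N, if the wrist force passes 120 N, or if a joint passes its speed limit or range.

### The arm

A 6-joint arm with a two-finger parallel gripper is mounted at the origin on the work surface. World frame = base frame: x ahead of the robot, y to its left, z up, the work surface at z = 0. Lengths are in mm, angles in rad, forces in N, time in s.
With the tool pointing down it reaches from about 250 to 850 mm from the base axis. Payload 12.5 kg.
Tool frame: the origin (TCP) lies at the centre of the arm's flange, where the gripper is bolted on; the fingertips stand 186 mm ahead of it and the grasp point (between the pads) lies 167 mm ahead of it; z points along the fingers, y is the line along which they close (so a half turn about z gives the same grasp; the last joint's range is limited). The gripper opens to 93 mm and grips with 3 to 60 N. Pads are 15 mm wide; open, the fingers measure 128 mm over their backs; the gripper's body (75 mm by 188 mm) begins 65 mm behind the grasp point.
Start: joints at [-1.342, 0.351, 1.652, -0, 1.139, -0.085], TCP at [169.791, -523.122, 404.733] pointing down, gripper open.
Joint ranges: [-2.75, 2.75], [-0.79, 2.1], [0.01, 2.65], [-1.57, 4.71], [0.07, 3.14], [-2.87, 2.87]. Speed limits (rad/s): [2.22, 2.22, 2.79, 3.14, 3.14, 3.14].

### API

Orientations are given as a rotation vector (axis times angle).
In Python, from workcell import robot, optics, hand_in gives the robot as it stands.
- The arm moves only by the tool carry_out, never from a script. Its argument "steps" is a list of rows, each a list of 7 numbers: the turn, a rotation vector about the tool's x, y, z each as a share of 1.5 rad, from -1 to 1, then the shift along the tool's x, y, z each as a share of 0.15 m, from -1 to 1, then the closure, from -1 (fully open) to 1 (shut). A call has 1 to 5 rows; each row is the pose to reach, as a shift and turn from the pose commanded when the call began, along the tool's axes at that moment; what a row does not reach only later rows make up. A row lasts 1/12 s, in which the tool goes at most 41.7 mm and 7.16 degrees, less where a joint would pass 70% of its speed; a pose out of reach is approached as far as the arm can. A call with a number of a shift or a turn outside -1 to 1 is refused whole. A call with a gripper value outside its range is refused whole. The fingers move at their own pace and stop on an object; "grip_force" is the grip in N (left out, the last holds). Time passes only in rows, so rows that repeat a pose let the fingers close. It gives the time, the measured TCP pose, the force, the opening and the grip force at its end, in the units of the state.
- robot.observe(): the state, without advancing time (a new reading comes with each control period).
- optics.snapshot(name): name is "scene" or "top" or "wrist"; returns the picture (400x640x3 uint8, red, green, blue); there is no depth.
- optics.camera_model(name): a dict with "fx", "fy", "cx", "cy" (pixels), "k1" (the pictures are not rectified: a ray, as slopes to the right and down, at radius r is drawn at 1 + k1 r^2 times it, then the intrinsics apply), "R" (3x3) and "t" (3): a world point X has camera coordinates R X + t. Camera axes: x right, y down, z forward; pixel columns grow to the right and rows downward; lengths in mm; the calibration is good to about 2 mm. A picture is of the moment at which its call begins: read the wrist's pose just before it. camera_model takes no time and is no camera call; for the wrist camera it gives the pose at the moment of the call.
- hand_in(): hands the job in; it is judged then, once.
The state is a dict: "time_s": time; "joint_pos": joint angles; "joint_velocities": joint speeds; "joint_torque": joint torques, N m; "eef_pos": TCP position; "eef_rot": TCP orientation; "contact_force": force on the tool from outside, world axes, zero at the start; "moment": the same for the moment, N m; "opening": finger opening in mm; "grip_force": force on a finger pad.
Only numpy, scipy, OpenCV 4.12 (cv2) and the standard library are available. Lean on these libraries where they do the work, as an engineer would, in place of code of your own. Each camera call takes 0.05 s, during which the arm holds its last target. There are 200 camera calls.

## Working session

There is one attempt and no reset: what is moved stays moved. The work goes in short steps, Python scripts to look and compute and a tool call to move; the robot and the scene stay as the last step left them, time stands still between calls to the robot, and variables do not carry over. Pictures are saved under pics/ and viewed, at most 10 in all, crops included, and the job is handed in when it is done.

Besides the shell and the picture viewer there is one more tool, called after "Call:" as name(argument=value, ...), one argument or row to a line, values as JSON. carry_out: Moves the arm, as the interface text tells. Its arguments: {"type":"object","properties":{"steps":{"type":"array","items":{"type":"array","items":{"type":"number","minimum":-1,"maximum":1}}},"grip_force":{"type":"number"}},"required":["steps"]}

```bash
ls; mkdir -p pics; python3 - <<'E'
from workcell import robot, optics
import cv2,json,numpy as np
s=robot.observe(); print(s)
for n in("scene","top"):
    im=optics.snapshot(n); cv2.imwrite(f"pics/{n}0.png",im[:,:,::-1]); m=optics.camera_model(n); print(n,m)
E
```

```text
pics
{'time_s': 0.0, 'joint_pos': array([-1.34158996e+00,  3.51250474e-01,  1.65244236e+00,  4.44241872e-05,
        1.13905793e+00, -8.46087895e-02]), 'joint_velocities': array([-0.00054087, -0.00025233, -0.00079194,  0.00033811, -0.00038702,
        0.00019629]), 'joint_torque': array([-6.93077473e-04, -4.97321641e+01, -2.85256612e+01,  6.98514143e-02,
        2.56995246e-02, -8.47643423e-05]), 'eef_pos': array([ 169.7733191 , -523.00652825,  404.1865528 ]), 'eef_rot': array([-3.10185974e+00, -4.90709668e-01,  6.81868071e-05]), 'contact_force': array([ 1.25380834,  0.50029366, -0.3374327 ]), 'moment': array([ 0.04249768,  0.03145343, -0.00885487]), 'grip_force': 0.0, 'opening': 93.12769213134405}
scene {'fx': 475.34804421627, 'fy': 475.34804421627, 'cx': 316.7987355660867, 'cy': 202.43425862233917, 'k1': -0.04778013808317481, 'R': array([[ 0.61204482,  0.79068522,  0.01476556],
       [ 0.51565578, -0.38485793, -0.76549558],
       [-0.59958339,  0.47613156, -0.64327171]]), 't': array([-322.42452527, -221.70195332, 1851.40713416])}
top {'fx': 458.44944840507463, 'fy': 458.44944840507463, 'cx': 317.043644500494, 'cy': 203.05459860957365, 'k1': -0.07549948627753056, 'R': array([[ 0.01888308, -0.99981728, -0.00297192],
       [-0.99045554, -0.0183002 , -0.1366123 ],
       [ 0.13653296,  0.00552322, -0.99062013]]), 't': array([ -10.1347623 ,  602.61329035, 1265.04775056])}
```

View pics/top0.png

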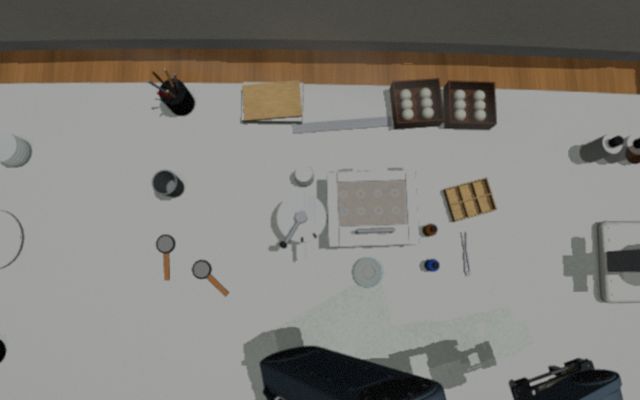

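View pics/scene0.png

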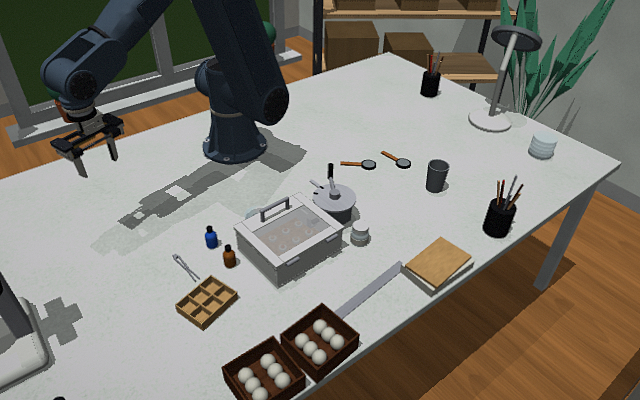

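The top view shows the case at about (372,208), its handle at (375,231), the valve hub at (301,217), the black knob at about (287,242) and the index tab at (295,253). The dish is at (367,271), amber dropper at (430,230), blue look-alike at (432,265), and jar at (303,176). Next, one enlarged crop from each camera for measuring.

```bash
python3 - <<'E'
import cv2
a=cv2.imread("pics/top0.png")[155:290,260:440]; cv2.imwrite("pics/c1.png",cv2.resize(a,None,fx=4.4,fy=4.4,interpolation=cv2.INTER_CUBIC))
a=cv2.imread("pics/scene0.png")[155:290,225:385]; cv2.imwrite("pics/c2.png",cv2.resize(a,None,fx=4.4,fy=4.4,interpolation=cv2.INTER_CUBIC))
E
```

```text
(no output)
```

View pics/c1.png

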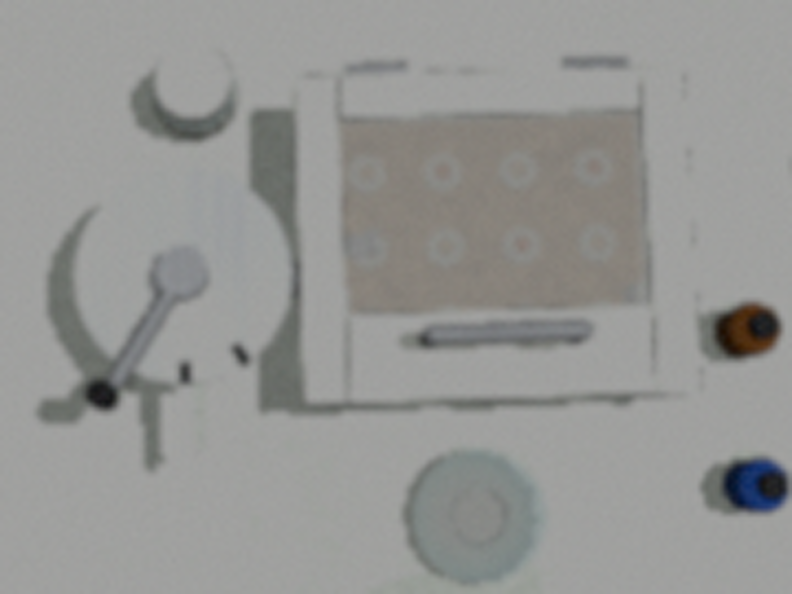

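View pics/c2.png

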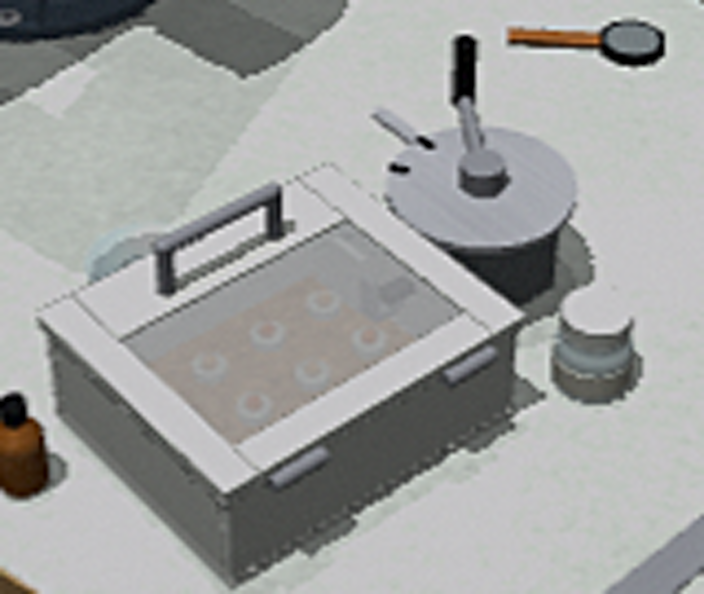

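The crops show the following:
- **Top crop:** knob top (102,393), hub (180,272), handle bar from (428,335) to (590,328), lid front corners at about (303,408) and (697,396).
- **Scene crop:** knob from (465,40) to (463,100), hub top (484,163), bar from (163,246) to (277,191).

Now I triangulate.

```bash
cat >h.py <<'E'
import numpy as np,cv2
from workcell import robot,optics
from scipy.spatial.transform import Rotation as Ro
def ray(n,uv,m=None):
    m=m or optics.camera_model(n)
    K=np.array([[m['fx'],0,m['cx']],[0,m['fy'],m['cy']],[0,0,1.]])
    p=cv2.undistortPoints(np.array([[uv]],float),K,np.array([m['k1'],0,0,0,0.]))[0,0]
    d=m['R'].T@np.r_[p,1]; return -m['R'].T@m['t'],d/np.linalg.norm(d)
def onz(n,uv,z,m=None):
    o,d=ray(n,uv,m); return (o+d*(z-o[2])/d[2]).round(1)
def tri(a,b):
    (o1,d1),(o2,d2)=ray("top",a),ray("scene",b)
    s=np.linalg.lstsq(np.c_[d1,-d2],o2-o1,rcond=None)[0]
    p,q=o1+s[0]*d1,o2+s[1]*d2; return ((p+q)/2).round(1),np.linalg.norm(p-q).round(1)
T=lambda u,v:((u+.5)/4.4-.5+260,(v+.5)/4.4-.5+155)
S=lambda u,v:((u+.5)/4.4-.5+225,(v+.5)/4.4-.5+155)
E
python3 - <<'E'
from h import *
print("knobtop",tri(T(102,391),S(465,40)),onz("top",T(102,391),150),onz("scene",S(465,40),150))
print("knob mid scene",onz("scene",S(463,70),122))
print("hub",tri(T(180,271),S(484,163)),onz("top",T(180,271),105))
print("barL",tri(T(428,335),S(277,191)),onz("top",T(428,335),135),onz("scene",S(277,191),135))
print("barR",tri(T(590,328),S(163,246)),onz("top",T(590,328),135),onz("scene",S(163,246),135))
for p in((303,408),(697,396)):print("lidfront",onz("top",T(*p),95))
for p in((40,318),(335,165),(522,318),(228,490)):print("lid scene",onz("scene",S(*p),95))
print("tab tip",onz("scene",S(375,113),89), "slot",onz("scene",S(425,143),89),onz("scene",S(398,168),89), onz("top",T(185,373),89),onz("top",T(241,354),89))
s=robot.observe();R=Ro.from_rotvec(s['eef_rot']).as_matrix();print(R.round(3));
E
```

```text
knobtop (array([480.7,  86.9, 151. ]), np.float64(0.1)) [480.7  86.9 150. ] [479.7  87.9 150. ]
knob mid scene [478.1  88.5 122. ]
hub (array([557. ,  44.5, 106.8]), np.float64(0.3)) [557.3  44.7 105. ]
barL (array([ 518.8, -105.7,  130. ]), np.float64(0.0)) [ 518.4 -105.3  135. ] [ 523.8 -109.   135. ]
barR (array([ 524.9, -201.2,  135. ]), np.float64(2.2)) [ 524.3 -202.1  135. ] [ 525.5 -200.3  135. ]
lidfront [475.3 -32.3  95. ]
lidfront [ 486.8 -274.7   95. ]
lid scene [ 497.7 -280.1   95. ]
lid scene [484.3 -32.3  95. ]
lid scene [685.8 -28.7  95. ]
lid scene [ 695.6 -266.5   95. ]
tab tip [446.6  31.9  89. ] slot [496.7  39.4  89. ] [507.9   6.1  89. ] [495.7  40.8  89. ] [508.1   6.4  89. ]
[[ 0.951  0.309 -0.   ]
 [ 0.309 -0.951  0.001]
 [ 0.    -0.001 -1.   ]]
```

Call:
carry_out(
  steps=[
    [0,0,0,1,-1,0,-1],
    [0,0,0,1,-1,0,-1],
    [0,0,0,1,-1,0,-1],
    [0,0,0,1,-1,0,-1],
    [0,0,0,1,-1,0,-1],
  ],
  grip_force=8,
)

```text
time_s: 0.52
eef_pos: [264.7, -335.7, 404.5]
eef_rot: [-3.103, -0.49, 0.0]
contact_force: [0.5, -0.4, 0.8]
opening: 93.0
grip_force: 0.0
```

Call:
carry_out(
  steps=[
    [0,0,0,1,-1,0,-1],
    [0,0,0,1,-1,0,-1],
    [0,0,0,1,-1,0,-1],
    [0,0,0,1,-1,0,-1],
    [0,0,0,1,-1,0,-1],
  ],
)

```text
time_s: 0.93
eef_pos: [359.3, -149.9, 404.8]
eef_rot: [3.103, 0.49, 0.0]
contact_force: [0.2, -1.2, 0.7]
opening: 92.7
grip_force: 0.0
```

Call:
carry_out(
  steps=[
    [0,0,0,1,-1,0,-1],
    [0,0,0,1,-1,0,-1],
    [0,0,0,1,-1,0,-1],
    [0,0,0,1,-1,0,-1],
    [0,0,0,1,-1,0,-1],
  ],
)

```text
time_s: 1.35
eef_pos: [454.1, 35.9, 404.7]
eef_rot: [3.103, 0.491, -0.0]
contact_force: [1.4, -1.3, 1.0]
opening: 93.3
grip_force: 0.0
```

Call:
carry_out(
  steps=[
    [0,0,0.327,0.27,-0.27,0,-1],
    [0,0,0.327,0.27,-0.27,0,-1],
    [0,0,0.327,0.27,-0.27,0,-1],
    [0,0,0.327,0.27,-0.27,0.1,-1],
    [0,0,0.327,0.27,-0.27,0.3,-1],
  ],
)

```text
time_s: 1.77
eef_pos: [480.5, 85.3, 361.4]
eef_rot: [-3.127, 0.288, -0.008]
contact_force: [1.6, -0.3, 0.1]
opening: 92.8
grip_force: 0.0
```

```bash
cat >>h.py <<'E'
def show(target,yang,tilt=0,x=None):
    "shares to reach TCP target with tool y at world angle yang, tilt about tool x"
    s=robot.observe();R=Ro.from_rotvec(s['eef_rot']);
    c,q=np.cos(yang),np.sin(yang)
    y=np.array([c,q,0]);z=np.array([0,0,-1.]);xx=np.cross(y,z)
    G=Ro.from_matrix(np.c_[xx,y,z])*Ro.from_rotvec([tilt,0,0])
    w=(R.inv()*G).as_rotvec()/1.5
    print("t",s['time_s'],"pos",s['eef_pos'].round(1),"F",s['contact_force'].round(1),"open",round(s['opening'],1))
    print("turn",w.round(3),"shift",(R.inv().apply(np.array(target)-s['eef_pos'])/150).round(3))
E
python3 - <<'E'
from h import *
show([480,87.3,297],-1.747)
m=optics.camera_model("wrist");im=optics.snapshot("wrist");cv2.imwrite("pics/w1.png",im[:,:,::-1])
E
```

```text
t 1.7667 pos [480.5  85.3 361.4] F [ 1.6 -0.3  0.1] open 92.8
turn [-0.001 -0.003 -0.005] shift [-0.008 -0.012  0.429]
```

View pics/w1.png

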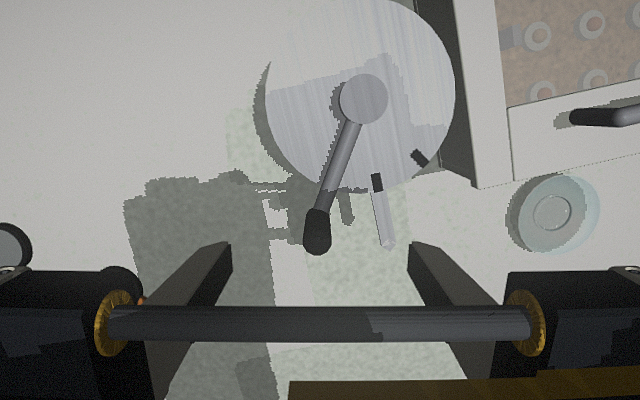

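The wrist view shows the black knob top at (317,243) centred between the open fingers, hub at (363,98), mid-notch mark at (377,182) with the tab tip at (388,243), and handle end at (580,117). I'll use it to refine the numbers.

```bash
python3 - <<'E'
from h import *
k=onz("wrist",(317,242),150);p=onz("wrist",(363,98),106);v=onz("wrist",(377,182),89);t=onz("wrist",(388,243),89);n=onz("wrist",(420,158),89)
print(k,p,v,t,n)
for q in(k,v,t,n):d=(q-p)[:2];print(np.linalg.norm(d).round(1),(np.arctan2(-d[1],-d[0])).round(3))
E
```

```text
[480.3  85.7 150. ] [555.3  42.2 106. ] [495.1  38.5  89. ] [445.9  36.5  89. ] [507.2   5.4  89. ]
86.7 -0.526
60.3 0.061
109.5 0.052
60.6 0.653
```

Call:
carry_out(
  steps=[
    [0,0,0,0,-0.01,0.25,-1],
    [0,0,0,0,-0.01,0.43,-1],
    [0,0,0,0,-0.01,0.43,-1],
  ],
)

```text
time_s: 2.07
eef_pos: [478.7, 86.0, 291.4]
eef_rot: [3.128, -0.276, -0.012]
contact_force: [-0.4, -0.6, -1.1]
opening: 92.6
grip_force: 0.0
```

Call:
carry_out(
  steps=[
    [0,0,0,0,0,0,1],
    [0,0,0,0,0,0,1],
    [0,0,0,0,0,0,1],
    [0,0,0,0,0,0,1],
    [0,0,0,0,0,0,1],
  ],
  grip_force=8,
)

```text
time_s: 2.48
eef_pos: [480.2, 86.1, 296.3]
eef_rot: [-3.129, 0.277, -0.003]
contact_force: [0.6, 0.0, 0.1]
opening: 64.0
grip_force: 0.0
```

Call:
carry_out(
  steps=[
    [0,0,0,0,0,0,1],
    [0,0,0,0,0,0,1],
  ],
)

```text
time_s: 2.65
eef_pos: [480.0, 86.1, 295.6]
eef_rot: [-3.129, 0.277, -0.001]
contact_force: [0.2, 0.5, 0.6]
opening: 50.8
grip_force: 0.0
```

Call:
carry_out(
  steps=[
    [0,0,0,0,0,0,1],
    [0,0,0,0,0,0,1],
    [0,0,0,0,0,0,1],
    [0,0,0,0,0,0,1],
    [0,0,0,0,0,0,1],
  ],
)

```text
time_s: 3.07
eef_pos: [480.0, 86.2, 295.2]
eef_rot: [-3.129, 0.277, 0.0]
contact_force: [-0.9, 0.9, -0.2]
opening: 17.8
grip_force: 8.5
```

```bash
python3 - <<'E'
from h import *
P=np.array([556.5,43.]);s=robot.observe();print(s['eef_pos'],s['opening'],s['grip_force'])
R=Ro.from_rotvec(s['eef_rot'])
for l in(0.12,.24,.36,.48,.6):
    b=.065-.6+l; g=P-90*np.array([np.cos(b),np.sin(b)]); print(l,g.round(1),((R.inv().apply(np.r_[g,296]-np.r_[P-90*np.array([np.cos(.535),-np.sin(.535)]),296]))/150).round(3))
E
```

```text
[479.98833305  86.19134546 295.19241805] 17.81463649617812 8.461398035287857
0.12 [474.1  79.3] [-0.021  0.069 -0.   ]
0.24 [470.4  69.2] [-0.034  0.14  -0.   ]
0.36 [467.9  58.7] [-0.038  0.211 -0.   ]
0.48 [466.6  47.9] [-0.034  0.283 -0.   ]
0.6 [466.7  37.2] [-0.021  0.354 -0.   ]
```

Call:
carry_out(
  steps=[
    [0,0,0,-0.01,0.035,0,1],
    [0,0,0,-0.02,0.07,0,1],
    [0,0,0,-0.028,0.105,0,1],
    [0,0,0,-0.034,0.14,0,1],
    [0,0,0,-0.037,0.175,0,1],
  ],
)

```text
time_s: 3.48
eef_pos: [469.7, 61.0, 295.2]
eef_rot: [-3.129, 0.277, 0.0]
contact_force: [-0.8, 2.5, 0.5]
opening: 17.9
grip_force: 8.0
```

Call:
carry_out(
  steps=[
    [0,0,0,0,0.035,0,1],
    [0,0,0,0,0.07,0,1],
    [0,0,0,0.004,0.105,0,1],
    [0,0,0,0.009,0.14,0,1],
    [0,0,0,0.015,0.168,0,1],
  ],
)

```text
time_s: 3.9
eef_pos: [467.7, 35.5, 295.2]
eef_rot: [-3.129, 0.278, -0.0]
contact_force: [-0.1, 2.0, 0.6]
opening: 17.9
grip_force: 8.0
```

Call:
carry_out(
  steps=[
    [0,0,0,0,0,0,1],
    [0,0,0,0,0,0,1],
  ],
)

```text
time_s: 4.07
eef_pos: [467.7, 35.8, 295.2]
eef_rot: [3.129, -0.278, -0.0]
contact_force: [-1.1, 0.0, 1.1]
opening: 18.0
grip_force: 8.0
```

Call:
carry_out(
  steps=[
    [0,0,0,0,0,0,-1],
    [0,0,0,0,0,0,-1],
    [0,0,0,0,0,0,-1],
    [0,0,0,0,0,0,-1],
    [0,0,0,0,0,0,-1],
  ],
)

```text
time_s: 4.48
eef_pos: [467.8, 36.2, 295.3]
eef_rot: [-3.129, 0.277, -0.0]
contact_force: [0.0, -0.1, 1.3]
opening: 46.5
grip_force: 0.0
```

Call:
carry_out(
  steps=[
    [0,0,0,0,0,-0.2,-1],
    [0,0,0,0,0,-0.45,-1],
    [0,0,0,0,0,-0.7,-1],
    [0,0,0,0,0,-0.7,-1],
    [0,0,0,0,0,-0.7,-1],
  ],
)

```text
time_s: 4.9
eef_pos: [467.9, 36.1, 401.9]
eef_rot: [-3.129, 0.277, -0.006]
contact_force: [-0.1, 1.3, -0.9]
opening: 80.2
grip_force: 0.0
```

```bash
python3 - <<'E'
from h import *
s=robot.observe();print(s['eef_pos'],s['opening'])
im=optics.snapshot("wrist");m=optics.camera_model("wrist");cv2.imwrite("pics/w2.png",im[:,:,::-1]);np.save("w2.npy",m,allow_pickle=True)
E
```

```text
[467.87125567  36.1439036  401.88049112] 80.2386123046773
```

View pics/w2.png

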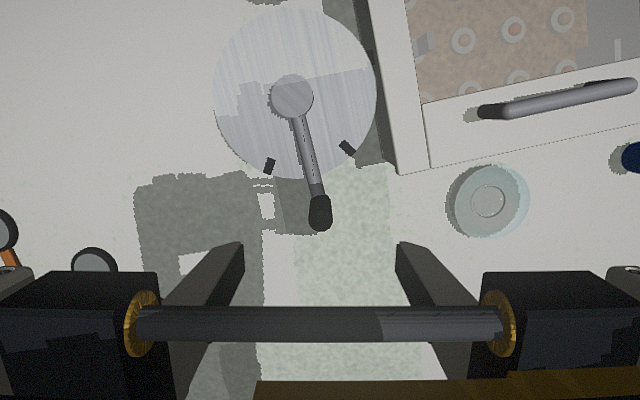

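The knob top is now at (320,216), hiding the index tab, and the lever lies midway between the two outer marks at (270,166) and (347,148). It is in the middle notch. The bow handle runs from (485,111) to (634,86); I'll measure it.

```bash
python3 - <<'E'
from h import *
k=onz("wrist",(320,212),150);p=onz("wrist",(292,96),106);d=(k-p)[:2];print(k,p,np.arctan2(-d[1],-d[0]))
for z in(133,139):
  print(z,onz("wrist",(485,111),z),onz("wrist",(634,86),z),"top",onz("top",T(428,335),z),onz("top",T(590,328),z))
print("mid",onz("wrist",(560,99),135))
show([522,-153,402],.06)
E
```

```text
[474.7  34.5 150. ] [557.6  41.6 106. ] 0.08543686614307125
133 [522.8 -93.2 133. ] [ 523.2 -204.7  133. ] top [ 518.6 -105.4  133. ] [ 524.4 -202.4  133. ]
139 [523.2 -90.4 139. ] [ 523.6 -199.2  139. ] top [ 518.1 -104.9  139. ] [ 523.9 -201.5  139. ]
mid [ 522.6 -146.9  135. ]
t 4.95 pos [467.6  36.1 400.3] F [-1.2 -0.5 -1. ] open 83.9
turn [ 1.000e-03 -1.000e-03 -1.205e+00] shift [ 0.579  1.178 -0.011]
```

Call:
carry_out(
  steps=[
    [0,0,-0.083,0.1,0.25,0,-1],
    [0,0,-0.166,0.2,0.5,0,-1],
    [0,0,-0.249,0.35,0.75,0,-1],
    [0,0,-0.332,0.5,0.98,0,-1],
    [0,0,-0.4,0.579,0.98,0,-1],
  ],
)

```text
time_s: 5.37
eef_pos: [527.4, -127.5, 398.5]
eef_rot: [-3.076, -0.638, 0.004]
contact_force: [0.1, 0.3, -1.4]
opening: 93.3
grip_force: 0.0
```

Call:
carry_out(
  steps=[
    [0,0,-0.083,0,0,0,-1],
    [0,0,-0.166,0,0,0,-1],
    [0,0,-0.249,0,0,0,-1],
    [0,0,-0.332,0,0,0,-1],
    [0,0,-0.4,0,0,0,-1],
  ],
)

```text
time_s: 5.78
eef_pos: [527.2, -123.9, 398.3]
eef_rot: [-2.746, -1.521, 0.003]
contact_force: [0.0, -0.3, 0.1]
opening: 93.0
grip_force: 0.0
```

Call:
carry_out(
  steps=[
    [0,0,-0.083,0,0,0,-1],
    [0,0,-0.166,0,0,0,-1],
    [0,0,-0.249,0,0,0,-1],
    [0,0,-0.332,0,0,0,-1],
    [0,0,-0.4,0,0,0,-1],
  ],
)

```text
time_s: 6.2
eef_pos: [527.2, -123.8, 398.3]
eef_rot: [-2.174, -2.264, 0.002]
contact_force: [-0.0, -0.9, -0.8]
opening: 93.2
grip_force: 0.0
```

```bash
python3 - <<'E'
from h import *
show([521.5,-152,299],.06)
im=optics.snapshot("wrist");cv2.imwrite("pics/w3.png",im[:,:,::-1])
E
```

```text
t 6.2 pos [ 527.2 -123.8  398.3] F [-0.  -0.9 -0.8] open 93.2
turn [-0.002 -0.001 -0.013] shift [-0.187 -0.044  0.662]
```

View pics/w3.png

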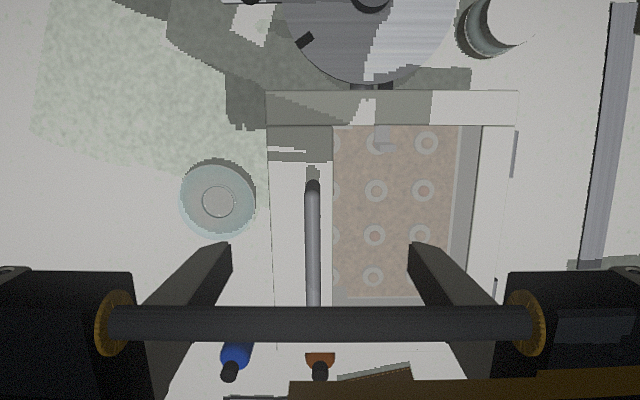

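The bar runs vertically in the wrist view from (313,183) down to (313,305), between the fingers and parallel to the pads, with the blue look-alike (235,358) and amber dropper (320,365) clear of it.

```bash
python3 - <<'E'
from h import *
for p in((313,184),(313,240),(313,300)):print(onz("wrist",p,136))
E
```

```text
[ 521.8 -100.5  136. ]
[ 523.6 -143.8  136. ]
[ 525.7 -195.2  136. ]
```

Call:
carry_out(
  steps=[
    [0,0,-0.01,-0.187,-0.044,0,-1],
    [0,0,-0.01,-0.187,-0.044,0.2,-1],
    [0,0,-0.01,-0.187,-0.044,0.4,-1],
    [0,0,-0.01,-0.187,-0.044,0.4,-1],
  ],
)

```text
time_s: 6.58
eef_pos: [520.2, -151.9, 334.4]
eef_rot: [-2.163, -2.266, 0.006]
contact_force: [-0.3, 0.8, -1.0]
opening: 93.0
grip_force: 0.0
```

Call:
carry_out(
  steps=[
    [0,0,0,0.01,0.015,0.12,-1],
    [0,0,0,0.01,0.015,0.24,-1],
    [0,0,0,0.01,0.015,0.24,-1],
    [0,0,0,0.01,0.015,0.24,0],
    [0,0,0,0.01,0.015,0.24,1],
  ],
  grip_force=20,
)

```text
time_s: 7.0
eef_pos: [524.2, -150.6, 305.4]
eef_rot: [2.166, 2.274, 0.001]
contact_force: [0.5, -0.2, -0.3]
opening: 84.0
grip_force: 0.0
```

Call:
carry_out(
  steps=[
    [0,0,0,0,0,0,1],
    [0,0,0,0,0,0,1],
    [0,0,0,0,0,0,1],
    [0,0,0,0,0,0,1],
    [0,0,0,0,0,0,1],
  ],
)

```text
time_s: 7.42
eef_pos: [523.9, -150.5, 304.5]
eef_rot: [2.166, 2.275, 0.0]
contact_force: [-0.3, -0.9, -0.3]
opening: 51.2
grip_force: 0.0
```

Call:
carry_out(
  steps=[
    [0,0,0,0,0,0,1],
    [0,0,0,0,0,0,1],
    [0,0,0,0,0,0,1],
    [0,0,0,0,0,0,1],
    [0,0,0,0,0,0,1],
  ],
)

```text
time_s: 7.83
eef_pos: [523.9, -150.6, 304.2]
eef_rot: [-2.166, -2.275, 0.0]
contact_force: [-0.2, -0.6, -0.8]
opening: 17.4
grip_force: 0.0
```

Call:
carry_out(
  steps=[
    [0,0,0,0,0,0,1],
    [0,0,0,0,0,0,1],
    [0,0,0,0,0,0,1],
  ],
  grip_force=45,
)

```text
time_s: 8.08
eef_pos: [522.9, -150.6, 304.0]
eef_rot: [-2.163, -2.273, 0.005]
contact_force: [-10.7, -1.3, 5.5]
opening: 10.5
grip_force: 45.0
```

Call:
carry_out(
  steps=[
    [0,0,0,0,0,0,-1],
    [0,0,0,0,0,0,-1],
    [0,0,0,0,-0.01,0.03,-1],
    [0,0,0,0,-0.01,0.03,1],
    [0,0,0,0,-0.01,0.03,1],
  ],
  grip_force=20,
)

```text
time_s: 8.5
eef_pos: [522.4, -150.6, 299.4]
eef_rot: [-2.166, -2.275, 0.0]
contact_force: [-0.3, -1.1, 0.4]
opening: 21.4
grip_force: 0.0
```

Call:
carry_out(
  steps=[
    [0,0,0,0,0,0,1],
    [0,0,0,0,0,0,1],
    [0,0,0,0,0,0,1],
  ],
)

```text
time_s: 8.75
eef_pos: [522.2, -150.6, 299.7]
eef_rot: [-2.165, -2.275, 0.001]
contact_force: [-3.9, -0.3, 1.1]
opening: 11.4
grip_force: 20.0
```

Call:
carry_out(
  steps=[
    [0,0,0,0,0,0,1],
    [0,0,0,0,0,0,1],
  ],
  grip_force=40,
)

```text
time_s: 8.92
eef_pos: [522.2, -150.6, 299.6]
eef_rot: [-2.165, -2.275, 0.001]
contact_force: [-4.0, -0.6, 1.2]
opening: 11.1
grip_force: 40.0
```

Call:
carry_out(
  steps=[
    [0.0057,0,0,0,0.0125,-0.0093,1],
    [0.0113,0,0,0,0.025,-0.0185,1],
    [0.017,0,0,0,0.0375,-0.0277,1],
    [0.0227,0,0,0,0.05,-0.0367,1],
    [0.0283,0,0,0,0.063,-0.0454,1],
  ],
)

```text
time_s: 9.33
eef_pos: [531.8, -150.2, 306.2]
eef_rot: [-2.144, -2.252, 0.05]
contact_force: [-5.9, -2.0, -4.4]
opening: 11.0
grip_force: 40.0
```

Call:
carry_out(
  steps=[
    [0.0057,0,0,0,0.0125,-0.0093,1],
    [0.0113,0,0,0,0.025,-0.0185,1],
    [0.017,0,0,0,0.0375,-0.0277,1],
    [0.0227,0,0,0,0.05,-0.0367,1],
    [0.0283,0,0,0,0.063,-0.0454,1],
  ],
)

```text
time_s: 9.75
eef_pos: [541.7, -149.6, 313.6]
eef_rot: [-2.124, -2.231, 0.096]
contact_force: [-7.1, -1.8, -0.1]
opening: 10.8
grip_force: 40.0
```

```bash
python3 - <<'E'
from h import *
s=robot.observe();print(s['contact_force'],s['moment'])
a=optics.snapshot("scene")[120:270,205:365,::-1]; cv2.imwrite("pics/c5.png",cv2.resize(a,None,fx=4,fy=4,interpolation=cv2.INTER_CUBIC))
E
```

```text
[-7.05121808 -1.78617797 -0.13677733] [-0.26248249  1.03496675  0.00192634]
```

View pics/c5.png

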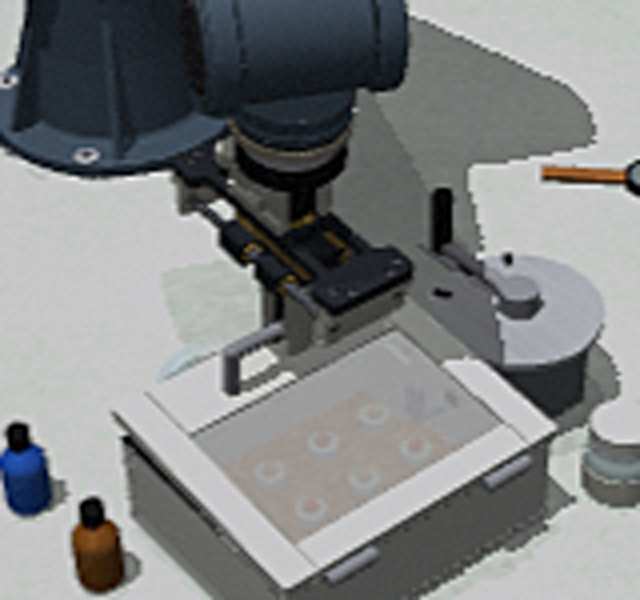

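The lid has come free: a dark wedge of gap opens at the front, around (125,440), the bow is still held, and the lever rests at the middle mark. Lifting on.

Call:
carry_out(
  steps=[
    [0.0057,0,0,0,0.0125,-0.0093,1],
    [0.0113,0,0,0,0.025,-0.0185,1],
    [0.017,0,0,0,0.0375,-0.0277,1],
    [0.0227,0,0,0,0.05,-0.0367,1],
    [0.0283,0,0,0,0.063,-0.0454,1],
  ],
)

```text
time_s: 10.22
eef_pos: [551.7, -149.1, 319.7]
eef_rot: [-2.103, -2.209, 0.142]
contact_force: [-6.7, -1.0, -1.5]
opening: 10.8
grip_force: 40.0
```

Call:
carry_out(
  steps=[
    [0.0057,0,0,0,0.0125,-0.0093,1],
    [0.0113,0,0,0,0.025,-0.0185,1],
    [0.017,0,0,0,0.0375,-0.0277,1],
    [0.0227,0,0,0,0.05,-0.0367,1],
    [0.0283,0,0,0,0.063,-0.0454,1],
  ],
)

```text
time_s: 10.63
eef_pos: [562.0, -148.6, 325.3]
eef_rot: [-2.081, -2.186, 0.187]
contact_force: [-6.7, -1.1, -0.5]
opening: 10.9
grip_force: 40.0
```

Call:
carry_out(
  steps=[
    [0,0,0,0,0,0,1],
    [0,0,0,0,0,0,1],
  ],
)

```text
time_s: 10.8
eef_pos: [562.0, -148.6, 325.4]
eef_rot: [-2.081, -2.186, 0.187]
contact_force: [-7.2, -0.8, 1.1]
opening: 10.8
grip_force: 40.0
```

```bash
python3 - <<'E'
from h import *
s=robot.observe();R=Ro.from_rotvec(s['eef_rot']);z=R.apply([0,0,1]);print("grasp",s['eef_pos']+167*z,"tilt",np.arcsin(-z[0]),s['contact_force'],s['moment'])
a=optics.snapshot("scene")[:,:,::-1];cv2.imwrite("pics/s6.png",a); a=a[195:275,220:350]; cv2.imwrite("pics/c6.png",cv2.resize(a,None,fx=6,fy=6,interpolation=cv2.INTER_CUBIC))
E
```

```text
grasp [ 533.65802244 -150.00918831  160.8609283 ] tilt 0.17028533088605333 [-7.17577027 -0.82456758  1.08984941] [-0.21819134  1.04210885  0.04899978]
```

View pics/c6.png

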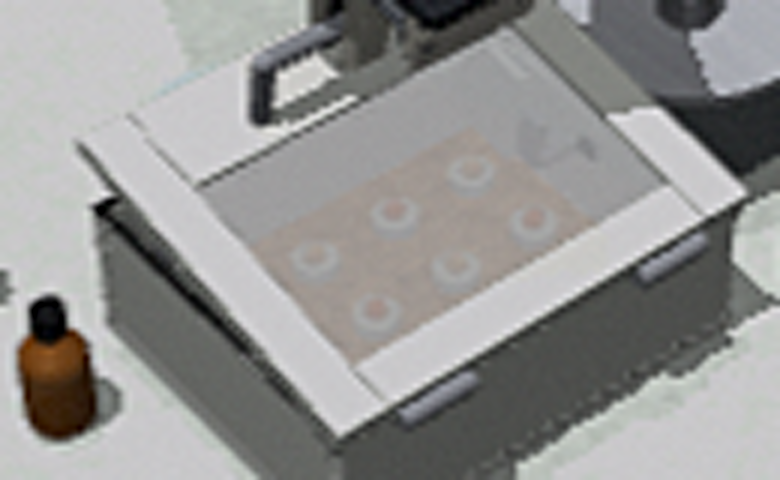

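```bash
python3 - <<'E'
from h import *
P0=onz("scene",S(40,318),95);m=optics.camera_model("scene")
def proj(X):
    K=np.array([[m['fx'],0,m['cx']],[0,m['fy'],m['cy']],[0,0,1.]])
    return cv2.projectPoints(np.array([X]),cv2.Rodrigues(m['R'])[0],m['t'],K,np.array([m['k1'],0,0,0,0.]))[0][0,0]
ex=np.array([.998,.055,0]);ez=np.array([0,0,1.])
print("seen",(78.5/6-.5+220,140.5/6-.5+195))
for th in(0,.15,.17,.19,.21):
    c,s=np.cos(th),np.sin(th);H=P0+203*ex-14*ez
    print(th,proj(H+203*(-c*ex+s*ez)+14*(s*ex+c*ez)).round(1))
print("start grasp->", [round(t,3) for t in [np.arctan2(160.9-81,153.6)-np.arctan2(51.6,165)]])
E
```

```text
seen (232.58333333333334, 217.91666666666666)
0 [233.7 226.9]
0.15 [233.5 219.9]
0.17 [233.5 219. ]
0.19 [233.6 218.1]
0.21 [233.7 217.3]
start grasp-> [np.float64(0.177)]
```

Call:
carry_out(
  steps=[
    [-0.003,0,0,0,-0.007,0.005,1],
    [-0.006,0,0,0,-0.013,0.01,1],
    [-0.006,0,0,0,-0.013,0.01,1],
    [-0.006,0,0,0,-0.013,0.01,1],
    [-0.006,0,0,0,-0.013,0.01,1],
  ],
)

```text
time_s: 11.27
eef_pos: [559.7, -148.7, 324.3]
eef_rot: [-2.086, -2.191, 0.177]
contact_force: [-6.8, -0.6, 1.1]
opening: 10.5
grip_force: 40.0
```

Call:
carry_out(
  steps=[
    [0,0,0,0,0,0,1],
    [0,0,0,0,0,0,1],
    [0,0,0,0,0,0,1],
    [0,0,0,0,0,0,1],
    [0,0,0,0,0,0,1],
  ],
)

```text
time_s: 11.68
eef_pos: [559.7, -148.7, 324.3]
eef_rot: [-2.086, -2.191, 0.177]
contact_force: [-7.9, -1.4, 1.0]
opening: 10.6
grip_force: 40.0
```

```bash
python3 - <<'E'
from h import *
from workcell import hand_in
s=robot.observe();z=Ro.from_rotvec(s['eef_rot']).apply([0,0,1]);print("grasp",s['eef_pos']+167*z,s['grip_force'],abs(s['joint_velocities']).max())
print(hand_in())
E
```

```text
grasp [ 532.93619319 -150.06314874  159.43869617] 39.9996292591095 0.0011486637447440417
the job is handed in; nothing more can be done
None
```

I handed the job in at about 11.7 s: the lever is in the marked middle notch, and the lid is broken free and held still, open about 0.17 rad by my estimate (roughly 35 mm in front), with nothing else touched that I saw.

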